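# Change over the carrier gas with two spring-latched lever valves

## Task

Change this gas manifold over to its reserve line: first shut the open valve (its lever leans back over the bulkhead plate where the two inlet tubes come through), and only when that one is shut and locked, open the other (its lever leans to the front). Each lever is locked by the knurled spring sleeve under its ball knob: raise the sleeve to free the lever, bring the lever right across to its other notch, and make sure the sleeve has dropped fully home again. Leave the spanner, jar and tape roll where they are.

Things in the scene. Friction and masses are not known exactly. Their poses are not given: they have to be found in the camera images.
- manifold: The aluminium base plate of the manifold, 140 x 270 x 12 mm, fixed to the worktop, with copper lines along its front edge, an upright bulkhead plate (68 mm high) along its back edge and the two lever valves on it, 140 mm apart. Origin: centre of the plate's underside; +x points to the back (bulkhead plate), +y to the left, z up.
- valve_in_use: Steel block, 52 x 38 x 46 mm, of the valve open at the start; the other looks the same. Round the lever's hinge stand two notched quadrant plates (rim radius 45 mm, 26 mm over both); the sleeve's 7 mm square cross bar sits in their 9 mm wide, 8 mm deep notches. Origin: centre of the block's underside, 12 mm above the worktop; +x to the back, z up; hinge axis along y.
- hinge_in_use (a point): Point on this valve's lever hinge axis, midway between the quadrant plates, 78 mm above the worktop; axes as the valve block's.
- knob_in_use (a point): Centre of this lever's black ball knob, 98 mm from the hinge, 22 mm diameter; its top, 109 mm from the hinge, is the lever's end. z points along the lever, away from the hinge; y is the hinge axis.
- grip_in_use (a point): Middle of this lever's knurled steel locking sleeve: 32 mm diameter, 26 mm long, 63 mm from the hinge when down (so 50 to 76 mm). z points along the lever to the knob; y is the hinge axis. Easiest pinched across y, with the knob and rod between the fingers; the sleeve may tilt between the pads.
- lever_in_use (a joint): Lever angle about the hinge, rad: 0 = front notch, leaning 30 deg to the front (shut); 1.047 = back notch, leaning 30 deg to the back (open). At the start it leans back (about 1.047). A locked lever has about 0.02 rad of play; a freed one can overrun a notch by up to 0.19 rad and stays where it is left (about 0.22 N m of friction).
- sleeve_in_use (a joint): Lift of this sleeve along its lever, m: 0 = down and locked, 0.0115 = upper stop; spring 6 to 9 N. Above about 0.0085 the lever is free. Let go between the notches, it rides on the rim at 0.008; it snaps down by itself as the lever is brought slowly over a notch (within 0.024 rad of it), which stops the lever dead. Short of the notch or beyond it, it stays up.
- valve_reserve: Steel block, 52 x 38 x 46 mm, of the valve shut at the start; the other looks the same. Round the lever's hinge stand two notched quadrant plates (rim radius 45 mm, 26 mm over both); the sleeve's 7 mm square cross bar sits in their 9 mm wide, 8 mm deep notches. Origin: centre of the block's underside, 12 mm above the worktop; +x to the back, z up; hinge axis along y.
- hinge_reserve (a point): Point on this valve's lever hinge axis, midway between the quadrant plates, 78 mm above the worktop; axes as the valve block's.
- knob_reserve (a point): Centre of this lever's black ball knob, 98 mm from the hinge, 22 mm diameter; its top, 109 mm from the hinge, is the lever's end. z points along the lever, away from the hinge; y is the hinge axis.
- grip_reserve (a point): Middle of this lever's knurled steel locking sleeve: 32 mm diameter, 26 mm long, 63 mm from the hinge when down (so 50 to 76 mm). z points along the lever to the knob; y is the hinge axis. Easiest pinched across y, with the knob and rod between the fingers; the sleeve may tilt between the pads.
- lever_reserve (a joint): Lever angle about the hinge, rad: 0 = front notch, leaning 30 deg to the front (shut); 1.047 = back notch, leaning 30 deg to the back (open). At the start it leans to the front (about 0). A locked lever has about 0.02 rad of play; a freed one can overrun a notch by up to 0.19 rad and stays where it is left (about 0.22 N m of friction).
- sleeve_reserve (a joint): Lift of this sleeve along its lever, m: 0 = down and locked, 0.0115 = upper stop; spring 6 to 9 N. Above about 0.0085 the lever is free. Let go between the notches, it rides on the rim at 0.008; it snaps down by itself as the lever is brought slowly over a notch (within 0.024 rad of it), which stops the lever dead. Short of the notch or beyond it, it stays up.
- spanner: Open-ended spanner, 147 mm long, 23 mm wide, 6 mm thick, lying loose in front of the manifold; leave it. Origin: centre of its underside; length along its y.
- septa_jar: Screw-top jar, 45 mm diameter, 55 mm high, standing loose left of the manifold; leave it. Origin: centre of its underside.
- tape_roll: Roll of thread tape, 52 mm diameter, 16 mm high, lying loose left of the manifold; leave it. Origin: centre of its underside.

How it is judged:
On the way, in this order (a step that is already met when the one before it is completed fails the run):
1. the valve that was open is shut and its sleeve has dropped home (value of joint lever_in_use between -0.045 and 0.045 rad and value of joint sleeve_in_use below 0.002 m), for 0.2 s.
2. the reserve valve is open and its sleeve has dropped home (value of joint lever_reserve between 1.002 and 1.092 rad and value of joint sleeve_reserve below 0.002 m), for 0.2 s.
At the end, for the whole second after the job is handed in: The lever that leaned back now leans to the front, within 0.045 rad of its front notch (joint value 0); the lever that leaned to the front now leans back, within 0.045 rad of its back notch (joint value 1.047); both sleeves are down to within 2 mm (all of step 1 and all of step 2); the robot touches nothing.
It fails at once if both valves open at once: the reserve lever leaves its front notch while the other one is not yet back at the front (value of joint each of lever_reserve, lever_in_use above 0.12 rad).
It fails at once if the spanner, jar or tape roll is moved by more than 3 cm (distance of any of spanner, septa_jar, tape_roll from where it was at the start of the episode above 0.03 m).
It also fails if it takes over 67 s, if anything falls off the work surface, if the arm or the gripper's body presses on something with over 40 N, if the wrist force passes 120 N, or if a joint passes its speed limit or range.

## Robot

A 6-joint arm with a two-finger parallel gripper is mounted at the origin on a cart in front of the work surface, level with it; the furniture and walls round the work are solid. World frame = base frame: x ahead of the robot, y to its left, z up, the work surface at z = 0. Lengths are in m, angles in rad, forces in N, time in s.
With the tool pointing down it reaches from about 0.375 to 0.975 m from the base axis. Payload 3.8 kg.
Tool frame: the origin (TCP) lies between the finger pads; the fingertips stand 17 mm ahead of it and the grasp point (between the pads) lies 2 mm behind it; z points along the fingers, y is the line along which they close (so a half turn about z gives the same grasp; the last joint's range is limited). The gripper opens to 85 mm and grips with 20 to 120 N. Pads are 22 mm wide; open, the fingers measure 114 mm over their backs; the gripper's body (76 mm by 85 mm) begins 54 mm behind the grasp point. The pads swing forward as they close: fully open they stand 13 mm farther back than shut.
Start: joints at [1.122, 0.264, 1.604, -0, 1.274, -0.037], TCP at [0.27, 0.619, 0.248] pointing down, gripper open.
Joint ranges: [-2.63, 2.63], [-0.94, 2.18], [0.31, 2.57], [-1.31, 4.45], [0, 2.66], [-2.55, 2.55]. Speed limits (rad/s): [2.57, 2.57, 3.14, 3.14, 3.14, 3.14].

## Interface

Orientations are given as a rotation vector (axis times angle).
In Python, from workcell import bot gives the robot as it stands.
- The arm moves only by the tool play_rows, never from a script. Its argument "steps" is one flat list of numbers, 4 for each row, row after row: the shift along the tool's x, y, z in m, then the turn about the tool's z in rad. A call has 1 to 10 rows; each row is the pose to reach, as a shift and turn from the pose commanded when the call began, along the tool's axes at that moment; what a row does not reach only later rows make up. A row lasts 1/8 s, in which the tool goes at most 62.5 mm and 10.7 degrees, less where a joint would pass 70% of its speed; a pose out of reach is approached as far as the arm can. A call with a gripper value outside its range is refused whole. "jaw" is the closure in counts, from 0 (fully open) to 255 (shut), set as the call begins (left out, the last holds). The fingers move at their own pace and stop on an object; "grip_force" is the grip in N (left out, the last holds). Time passes only in rows, so rows that repeat a pose let the fingers close. It gives the time, the measured TCP pose, the force, the opening and the grip force at its end, in the units of the state.
- bot.read_state(): the state, without advancing time (a new reading comes with each control period).
- bot.read_camera(name): name is "scene" or "top"; returns a dict with "pixels" (384x512x3 uint8, blue, green, red), "mtx" (3x3 intrinsics, pixels), "dist" ([k1, k2, p1, p2, k3] as OpenCV has them; the pictures are not rectified), "R" (3x3) and "t" (3): a world point X has camera coordinates R X + t. Camera axes: x right, y down, z forward; pixel columns grow to the right and rows downward; lengths in m; the calibration is good to about 2 mm. A picture is of the moment at which its call begins. There is no depth.
- bot.finish_job(): hands the job in; it is judged then, once.
The state is a dict: "time": time; "q": joint angles; "joint_vel": joint speeds; "joint_torque": joint torques, N m; "tool_pos": TCP position; "tcp_rot": TCP orientation; "wrist_force": force on the tool from outside, world axes, zero at the start; "torque": the same for the moment, N m; "width": opening from 0.0 (shut) to 1.0 (fully open); "grip_force": force on a finger pad.
Only numpy, scipy, OpenCV 4.12 (cv2) and the standard library are available. Lean on these libraries where they do the work, as an engineer would, in place of code of your own. Each camera call takes 0.05 s, during which the arm holds its last target. There are 200 camera calls.

## Working session

There is one attempt and no reset: what is moved stays moved. The work goes in short steps, Python scripts to look and compute and a tool call to move; the robot and the scene stay as the last step left them, time stands still between calls to the robot, and variables do not carry over. Pictures are saved under pics/ and viewed, at most 10 in all, crops included, and the job is handed in when it is done.

Besides the shell and the picture viewer there is one more tool, called after "Call:" as name(argument=value, ...) on one line, values as JSON. play_rows: Moves the arm, as the interface text tells. Its arguments: {"type":"object","properties":{"steps":{"type":"array"},"jaw":{"type":"number"},"grip_force":{"type":"number"}},"required":["steps"]}

```bash
ls; mkdir -p pics
python3 - <<'E'
from workcell import bot
import cv2,numpy as np
for n in("scene","top"):
    c=bot.read_camera(n); cv2.imwrite(f"pics/{n}0.png",c["pixels"]); np.savez(f"{n}0.npz",**c)
    print(n,c["mtx"].tolist(),c["dist"],(-c["R"].T@c["t"]).round(3),c["R"].round(2).tolist())
s=bot.read_state();print(s)
E
```

```text
pics
scene [[438.1034353136513, 0.0, 254.48696537538984], [0.0, 438.1034353136513, 194.1239890820237], [0.0, 0.0, 1.0]] [-0.09942266  0.          0.          0.          0.        ] [0.111 0.042 0.878] [[0.39, -0.92, 0.01], [-0.8, -0.35, -0.49], [0.46, 0.18, -0.87]]
top [[388.53173969803674, 0.0, 250.68795803427346], [0.0, 388.53173969803674, 191.60492910305712], [0.0, 0.0, 1.0]] [0.00985359 0.         0.         0.         0.        ] [0.348 0.178 0.966] [[0.13, -0.99, 0.0], [-0.97, -0.13, -0.22], [0.21, 0.03, -0.98]]
{'time': 0.1, 'q': array([ 1.12209504e+00,  2.64694437e-01,  1.60527854e+00,  1.43707413e-05,
        1.27371814e+00, -3.68729717e-02]), 'joint_vel': array([ 0.00065272, -0.0021382 , -0.0034808 , -0.00079863,  0.00148949,
        0.00063182]), 'joint_torque': array([ 7.59827217e-04, -5.16705143e+01, -3.68592095e+01, -6.48131686e-05,
        6.35492761e-03, -4.27166765e-05]), 'tool_pos': array([0.26989093, 0.61798511, 0.2470531 ]), 'tcp_rot': array([-0.64223688, -3.07471506,  0.00319388]), 'wrist_force': array([-0.30210123,  0.01581306,  0.33359518]), 'torque': array([-0.04924428, -0.0831456 , -0.05333193]), 'grip_force': 0.0, 'width': 0.9987936516837472}
```

View pics/scene0.png

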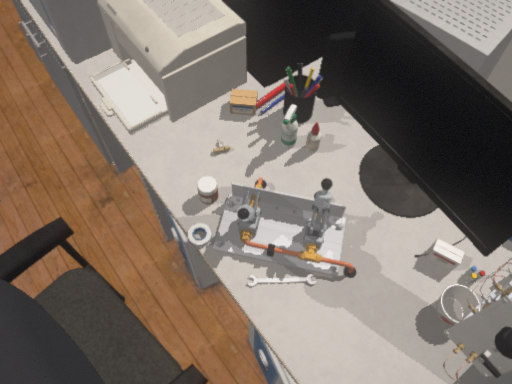

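View pics/top0.png

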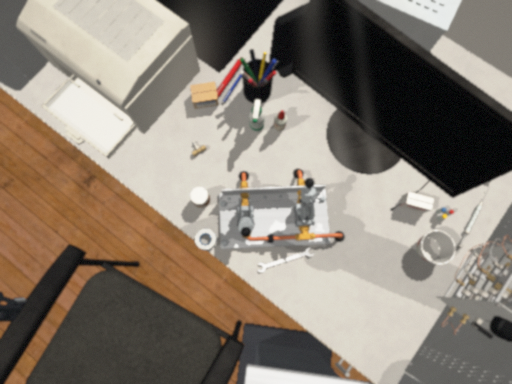

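The right valve (knob about (309,183) in top, (326,184) in scene) leans back and is in use. The left one (knob about (245,230) and (243,214)) is the reserve. I'll crop closer.

Run:
```python
import cv2,numpy as np
a=cv2.imread("pics/scene0.png")[165:295,190:370];b=cv2.imread("pics/top0.png")[150:280,185:365]
im=np.vstack([cv2.resize(x,(720,520)) for x in(a,b)])
cv2.imwrite("pics/crop_s.png",cv2.resize(a,(792,572),interpolation=cv2.INTER_CUBIC))
cv2.imwrite("pics/crop_t.png",cv2.resize(b,(792,572),interpolation=cv2.INTER_CUBIC))
```

```text
(no output)
```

View pics/crop_s.png

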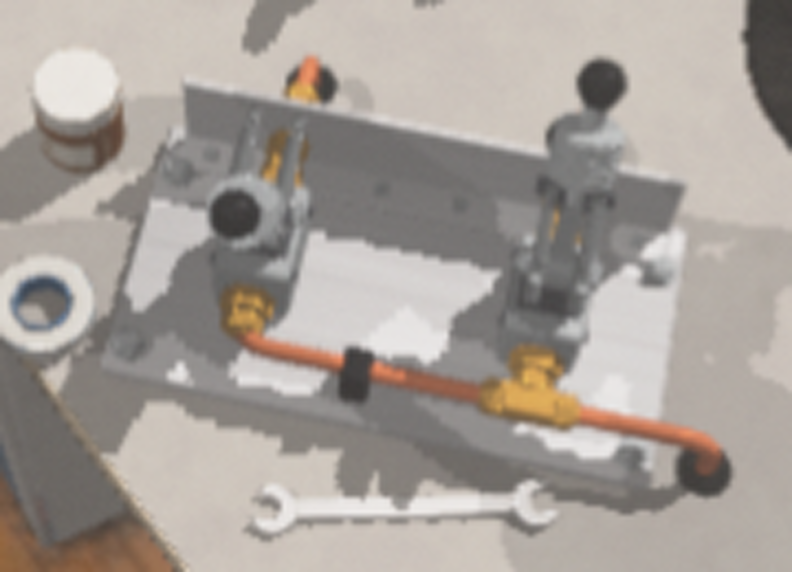

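View pics/crop_t.png

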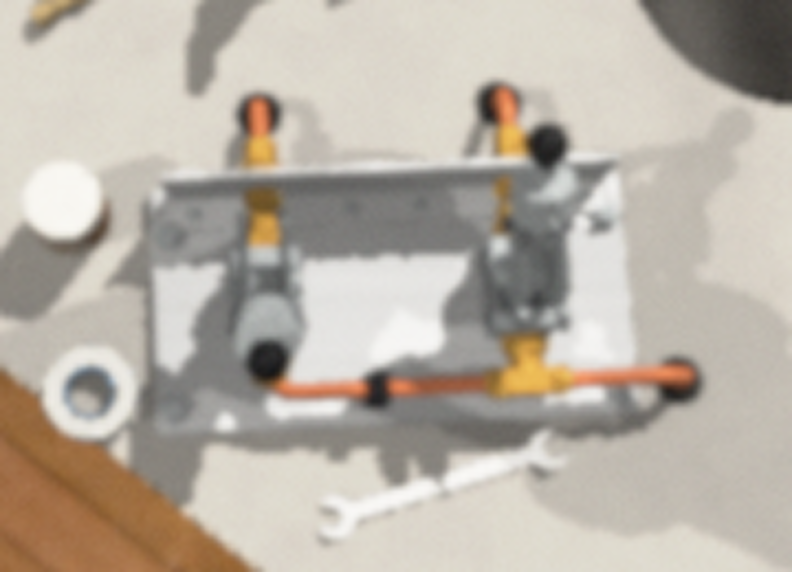

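```bash
cat > h.py <<'E'
import cv2,numpy as np
from scipy.spatial.transform import Rotation as Rn
def ray(c,p):
    u=cv2.undistortPoints(np.array([[p]],float),c["mtx"],c["dist"])[0,0]
    R=c["R"]; d=R.T@np.array([*u,1]); return -R.T@c["t"],d/np.linalg.norm(d)
def tri(a,p,b,q):
    o1,d1=ray(a,p);o2,d2=ray(b,q)
    s=np.linalg.lstsq(np.c_[d1,-d2],o2-o1,rcond=None)[0]
    x,y=o1+s[0]*d1,o2+s[1]*d2
    return (x+y)/2,np.linalg.norm(x-y)
def plane(c,p,z):
    o,d=ray(c,p); return o+d*(z-o[2])/d[2]
def dark(c,p,r=7,thr=70):
    g=c["pixels"].max(2).astype(int); x,y=map(round,p)
    m=(g<thr).astype(np.uint8); n,l,st,ce=cv2.connectedComponentsWithStats(m)
    k=[i for i in range(1,n) if st[i,4]>15]; i=min(k,key=lambda i:np.hypot(*(ce[i]-p)))
    return ce[i],st[i]
E
python3 - <<'E'
from h import *
S=np.load("scene0.npz");T=np.load("top0.npz")
K={}
for n,p,q in(("use",(326.8,183.9),(309.5,182.7)),("res",(243.4,213.6),(245.7,231.8))):
    a,sa=dark(S,p);b,sb=dark(T,q);print(n,a,sa,b,sb);K[n]=tri(S,a,T,b);print(K[n])
f=lambda x,y,c:(c[0]+x/4.4,c[1]+y/4.4)
s=lambda x,y:f(x,y,(190,165)); t=lambda x,y:f(x,y,(185,150))
for n,p,q in(("bulkL",s(184,80),t(165,188)),("bulkR",s(685,183),t(620,158)),("plateFL",s(103,366),t(152,432)),("tapeTop",s(42,302),t(90,393)),("jarTop",s(77,80),t(63,201))):
    print(n,tri(S,p,T,q))
E
```

```text
use [325.64150943 184.30188679] [322 180   9   9  53] [308.91304348 182.84782609] [306 179   7   9  46]
(array([0.56076925, 0.07837643, 0.16151623]), np.float64(0.0014364966049261498))
res [242.64516129 213.82258065] [239 209   9  10  62] [245.21428571 231.75      ] [241 228   9   9  56]
(array([0.43933509, 0.19847166, 0.16270548]), np.float64(0.002212777927830532))
bulkL (array([0.53027419, 0.26466067, 0.08847444]), np.float64(0.00245829662859185))
bulkR (array([0.5824379 , 0.02669504, 0.07151474]), np.float64(0.0014794530409817407))
plateFL (array([0.40949848, 0.25775441, 0.00794914]), np.float64(0.00599754409437416))
tapeTop (array([0.42457109, 0.29522707, 0.01982591]), np.float64(0.0028071113715026517))
jarTop (array([0.52074747, 0.31953708, 0.06658817]), np.float64(0.003762395001923208))
```

```bash
cat >> h.py <<'E'
ex=np.array([.9836,.1805,0]);ey=np.array([-.1805,.9836,0]);ez=np.array([0,0,1.])
H={"use":np.array([.5127,.0696,.078]),"res":np.array([.4874,.2073,.078])}
def tgt(n,th,r):  # TCP for grasp at radius r, joint angle th (0 front)
    a=th-np.pi/6; return H[n]+r*(np.sin(a)*ex+np.cos(a)*ez)-.002*ez
def rel(X,s):  # world target -> tool shift
    return Rn.from_rotvec(s["tcp_rot"]).inv().apply(np.array(X)-s["tool_pos"])
E
python3 - <<'E'
from h import *
from workcell import bot
s=bot.read_state();X=tgt("use",1.047,.063);print(X);X[2]=.245;d=rel(X,s);R=Rn.from_rotvec(s["tcp_rot"]).as_matrix()
y=R[:,1];print(d,R.round(3),"turn",-(np.arctan2(ey[1],ey[0])-np.arctan2(y[1],y[0])))
print(np.c_[np.linspace(.1,1,10)[:,None]*d].round(3).tolist())
E
```

```text
[0.5436728  0.0752838  0.13056582]
[-0.46812839 -0.38772834  0.00282336] [[-0.916  0.4   -0.001]
 [ 0.4    0.916 -0.002]
 [ 0.    -0.002 -1.   ]] turn -0.5933226983231459
[[-0.047, -0.039, 0.0], [-0.094, -0.078, 0.001], [-0.14, -0.116, 0.001], [-0.187, -0.155, 0.001], [-0.234, -0.194, 0.001], [-0.281, -0.233, 0.002], [-0.328, -0.271, 0.002], [-0.375, -0.31, 0.002], [-0.421, -0.349, 0.003], [-0.468, -0.388, 0.003]]
```

Call:
play_rows(steps=[-0.047,-0.039,0,-0.06,-0.094,-0.078,0,-0.12,-0.14,-0.116,0,-0.18,-0.187,-0.155,0,-0.24,-0.234,-0.194,0,-0.3,-0.281,-0.233,0,-0.36,-0.328,-0.271,0,-0.42,-0.375,-0.31,0,-0.48,-0.421,-0.349,0,-0.54,-0.468,-0.388,0,-0.593], jaw=0, grip_force=40)

```text
time: 1.35
tool_pos: [0.544, 0.0738, 0.248]
tcp_rot: [0.287, -3.128, -0.0]
wrist_force: [1.6, 0.9, 0.3]
width: 1.0
grip_force: 0.0
```

Call:
play_rows(steps=[0,0,0,0,0,0,0,0])

```text
time: 1.6
tool_pos: [0.5432, 0.0757, 0.2477]
tcp_rot: [0.282, -3.128, -0.001]
wrist_force: [-0.7, 0.1, -0.3]
width: 1.001
grip_force: 0.0
```

Run:
```python
from h import *
from workcell import bot
s=bot.read_state();print(s["tool_pos"],Rn.from_rotvec(s["tcp_rot"]).as_matrix().round(3),s["q"].round(2),s["wrist_force"])
print(rel(tgt("use",1.047,.063),s))
c=bot.read_camera("top");d=bot.read_camera("scene")
cv2.imwrite("pics/hov.png",np.hstack([cv2.resize(x["pixels"][120:300,170:370],(400,360)) for x in (c,d)]))
```

```text
[0.54324955 0.07568306 0.24771488] [[-0.984 -0.179 -0.001]
 [-0.179  0.984  0.001]
 [ 0.001  0.001 -1.   ]] [ 0.09  0.03  1.88  0.    1.24 -1.66] [-0.73694512  0.13178184 -0.32793693]
[-0.00050235 -0.00056211  0.11714808]
```

View pics/hov.png

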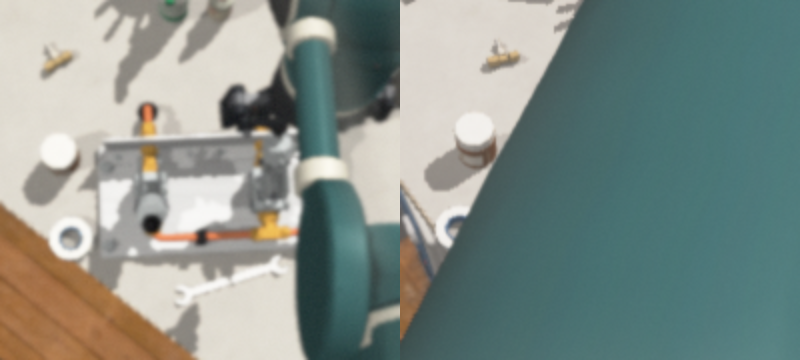

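The top view shows the gripper over the in-use lever, and the arm hides that lever in the scene view. The measured pose matches the target, so I'll descend and close.

Call:
play_rows(steps=[0,0,0.04,0,0,0,0.08,0,0,0,0.105,0,0,0,0.117,0,0,0,0.117,0,0,0,0.117,0])

```text
time: 2.45
tool_pos: [0.5447, 0.0762, 0.1327]
tcp_rot: [-0.285, 3.126, 0.0]
wrist_force: [-0.4, -0.2, -1.3]
width: 0.997
grip_force: 0.0
```

Call:
play_rows(steps=[0,0,0,0,0,0,0,0,0,0,0,0,0,0,0,0,0,0,0,0,0,0,0,0], jaw=255, grip_force=40)

```text
time: 3.2
tool_pos: [0.5442, 0.0759, 0.1319]
tcp_rot: [-0.284, 3.128, 0.0]
wrist_force: [-0.3, 1.5, 4.5]
width: 0.362
grip_force: 43.8
```

Call:
play_rows(steps=[-0.0015,0,-0.0025,0,-0.003,0,-0.005,0,-0.0045,0,-0.0075,0,-0.0055,0,-0.0095,0,-0.0055,0,-0.0095,0,-0.0055,0,-0.0095,0], grip_force=60)

```text
time: 3.95
tool_pos: [0.5486, 0.0766, 0.1403]
tcp_rot: [0.284, -3.127, -0.0]
wrist_force: [0.3, 0.7, -10.3]
width: 0.357
grip_force: 63.4
```

Run:
```python
from h import *
from workcell import bot
s=bot.read_state();p=s["tool_pos"]+[0,0,.002]-H["use"];print(s["tool_pos"],s["wrist_force"],s["torque"],"r",np.hypot(p@ex,p[2]),"th",np.arctan2(p@ex,p[2])+np.pi/6)
p0=tgt("use",1.047,.074)
print("rel arc from nominal 1.047,r=.074")
for th in np.linspace(1.047,-.02,21):
    d=tgt("use",th,.074)-p0; print(round(th,3),(-d@ex).round(4),(-d[2]).round(4))
```

```text
[0.54858536 0.07662754 0.14029451] [  0.2676907    0.72131225 -10.28998394] [ 0.17957041 -0.09804612 -0.06900498] r 0.07396489335174969 th 1.040697582739002
rel arc from nominal 1.047,r=.074
1.047 0.0 -0.0
0.994 0.0035 -0.0019
0.94 0.007 -0.0036
0.887 0.0107 -0.0051
0.834 0.0144 -0.0064
0.78 0.0182 -0.0075
0.727 0.022 -0.0084
0.674 0.0259 -0.0091
0.62 0.0299 -0.0096
0.567 0.0338 -0.0098
0.514 0.0377 -0.0099
0.46 0.0417 -0.0098
0.407 0.0456 -0.0094
0.353 0.0495 -0.0088
0.3 0.0534 -0.0081
0.247 0.0572 -0.0071
0.193 0.061 -0.0059
0.14 0.0647 -0.0045
0.087 0.0683 -0.003
0.033 0.0718 -0.0012
-0.02 0.0753 0.0008
```

Call:
play_rows(steps=[-0.0007,0,-0.0013,0,-0.0007,0,-0.0013,0,-0.0007,0,-0.0013,0])

```text
time: 4.32
tool_pos: [0.5496, 0.0768, 0.142]
tcp_rot: [0.284, -3.128, -0.0]
wrist_force: [-1.6, 1.3, -9.7]
width: 0.356
grip_force: 63.4
```

Call:
play_rows(steps=[0.0035,0,-0.0019,0,0.007,0,-0.0036,0,0.0107,0,-0.0051,0,0.0144,0,-0.0064,0,0.0182,0,-0.0075,0,0.022,0,-0.0084,0,0.0259,0,-0.0091,0,0.0299,0,-0.0096,0,0.0338,0,-0.0099,0,0.0377,0,-0.0099,0])

```text
time: 5.58
tool_pos: [0.5141, 0.0703, 0.153]
tcp_rot: [-0.283, 3.125, 0.001]
wrist_force: [8.2, 4.8, -11.1]
width: 0.355
grip_force: 61.2
```

```bash
cat >> h.py <<'E'
def where(n):
    from workcell import bot
    s=bot.read_state();p=s["tool_pos"]+[0,0,.002]-H[n];print(s["time"],s["tool_pos"].round(4),"F ex,ey,ez",[round(s["wrist_force"]@v,1) for v in(ex,ey,ez)],"T",s["torque"].round(2),"r",np.hypot(p@ex,p[2]).round(4),"th",(np.arctan2(p@ex,p[2])+np.pi/6).round(3),"y",(p@ey).round(4)); return s
E
python3 - <<'E'
from h import *
s=where("use")
for th,r in((.3,.0745),(.2,.0745),(.12,.0745),(.12,.069),(.0,.069),(-.04,.069)): print(th,r,rel(tgt("use",th,r),s).round(4))
E
```

```text
5.575 [0.5141 0.0703 0.153 ] F ex,ey,ez [np.float64(9.0), np.float64(3.2), np.float64(-11.1)] T [ 0.66 -1.75 -0.35] r 0.077 th 0.544 y 0.0004
0.3 0.0745 [ 0.0181 -0.0004  0.0042]
0.2 0.0745 [ 0.0253 -0.0005  0.0062]
0.12 0.0745 [ 0.0308 -0.0005  0.0083]
0.12 0.069 [ 0.0287 -0.0005  0.0134]
0.0 0.069 [ 0.0361 -0.0005  0.0171]
-0.04 0.069 [ 0.0385 -0.0005  0.0185]
```

Call:
play_rows(steps=[0,0,0,0,0,0,0,0])

```text
time: 5.82
tool_pos: [0.514, 0.0703, 0.153]
tcp_rot: [-0.283, 3.125, 0.001]
wrist_force: [5.5, 2.8, -9.7]
width: 0.347
grip_force: 61.3
```

Run:
```python
from h import *
from workcell import bot
where("use")
c=bot.read_camera("top")["pixels"]
cv2.imwrite("pics/mid.png",cv2.resize(c[140:280,200:360],(640,560),interpolation=cv2.INTER_CUBIC))
```

```text
5.825 [0.514  0.0703 0.153 ] F ex,ey,ez [np.float64(5.9), np.float64(1.8), np.float64(-9.7)] T [ 0.63 -1.23 -0.34] r 0.077 th 0.542 y 0.0004
```

View pics/mid.png

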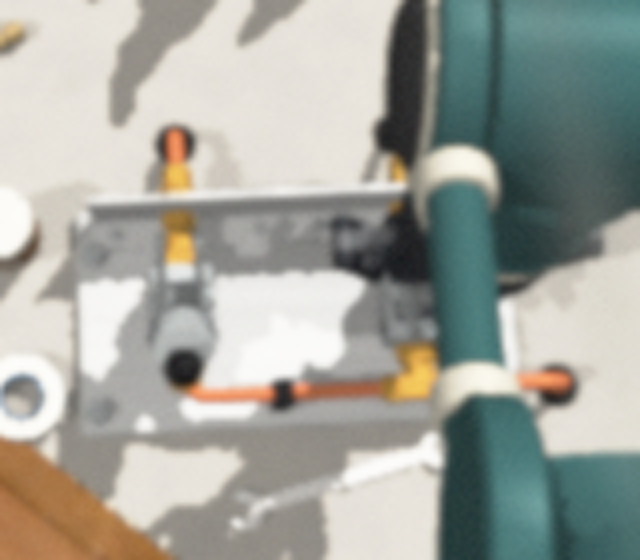

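The arm hides the lever from the top camera. The forces (about 10 N down, 6 N drag) fit a lifted sleeve moving with the tool, so I'll carry on.

Call:
play_rows(steps=[0.0035,0,0.0008,0,0.007,0,0.0017,0,0.0122,0,0.0023,0,0.0174,0,0.0032,0,0.0225,0,0.0045,0,0.0269,0,0.0059,0,0.0311,0,0.0076,0,0.0311,0,0.0076,0,0.0311,0,0.0076,0])

```text
time: 7.0
tool_pos: [0.4824, 0.0644, 0.1445]
tcp_rot: [-0.284, 3.128, -0.0]
wrist_force: [0.4, 0.6, -0.6]
width: -0.004
grip_force: 0.0
```

Run:
```python
from h import *
s=where("use")
for th,r in((.12,.07),(.06,.07),(.0,.07),(-.05,.07)): print(th,r,rel(tgt("use",th,r),s).round(4))
```

```text
7.0 [0.4824 0.0644 0.1445] F ex,ey,ez [np.float64(0.5), np.float64(0.5), np.float64(-0.6)] T [-0.03 -0.03  0.04] r 0.0751 th 0.101 y 0.0003
0.12 0.07 [-0.0033 -0.0003  0.0041]
0.06 0.07 [ 0.0005 -0.0003  0.0059]
0.0 0.07 [ 0.0042 -0.0003  0.0079]
-0.05 0.07 [ 0.0072 -0.0003  0.0097]
```

Width is 0, so the grip was lost on the way. I'll rise and swing aside to look.

Call:
play_rows(steps=[0,0,-0.05,0,0,0,-0.1,0,0.02,0.06,-0.1,0,0.04,0.12,-0.1,0,0.06,0.18,-0.1,0,0.08,0.24,-0.1,0,0.09,0.3,-0.1,0,0.1,0.36,-0.1,0], jaw=0)

```text
time: 8.0
tool_pos: [0.318, 0.4025, 0.2448]
tcp_rot: [-0.285, 3.127, 0.001]
wrist_force: [1.6, -0.4, -0.1]
width: 1.0
grip_force: 0.0
```

Run:
```python
from h import *
from workcell import bot
print(bot.read_state()["tool_pos"])
im=[]
for n in("top","scene"):
    c=bot.read_camera(n);np.savez(n+"1.npz",**c)
    im.append(cv2.resize(c["pixels"][150:290,210:350],(400,400),interpolation=cv2.INTER_CUBIC))
cv2.imwrite("pics/lost.png",np.hstack(im))
```

```text
[0.3180315  0.40251035 0.24479279]
```

View pics/lost.png

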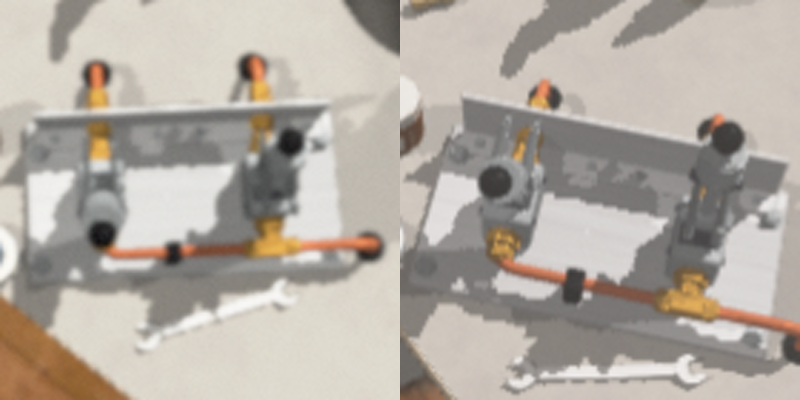

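The in-use knob is now at about (312,199) in top and (324,198) in scene, so the lever came partway. I'll measure it.

Run:
```python
from h import *
from workcell import bot
S=np.load("scene1.npz");T=np.load("top1.npz")
for n,p,q in(("use",(324.5,198.3),(312,199.3)),("res",(243.4,213.6),(245.7,231.8))):
    a,sa=dark(S,p);b,sb=dark(T,q);X,e=tri(S,a,T,b);d=X-H[n]
    print(n,a,sa[4],b,sb[4],X.round(4),e,"th",np.arctan2(d@ex,d[2])+np.pi/6,"r",np.hypot(d@ex,d[2]),d@ey)
    if n=="use": th=np.arctan2(d@ex,d[2])+np.pi/6
where("use")
```

```text
use [323.79032258 198.46774194] 62 [311.         199.64912281] 57 [0.5225 0.0716 0.1739] 0.002251793351316883 th 0.6271647583991828 r 0.09641908850870448 0.00021157195059162172
res [242.53968254 213.85714286] 63 [244.98333333 231.65      ] 60 [0.4396 0.1989 0.1616] 0.0023871246741773763 th -0.0017665365932584276 r 0.09668431372920035 0.0003846395863333525
8.1 [0.3167 0.4055 0.2446] F ex,ey,ez [np.float64(0.4), np.float64(-0.6), np.float64(-0.2)] T [-0.07 -0.02  0.01] r 0.2142 th -0.141 y 0.3658
```

Run:
```python
from h import *
from workcell import bot
s=bot.read_state()
print(rel(H["use"]+.054*ex+[0,0,.245-.078],s), Rn.from_rotvec(s["tcp_rot"]).as_matrix()[:,1])
```

```text
[-0.18404456 -0.36681572 -0.00141172] [-0.18615217  0.98251705  0.00276083]
```

Call:
play_rows(steps=[-0.023,-0.046,0,0,-0.046,-0.092,0,0,-0.069,-0.138,0,0,-0.092,-0.184,0,0,-0.115,-0.23,0,0,-0.138,-0.276,0,0,-0.161,-0.322,0,0,-0.184,-0.367,0,0,-0.184,-0.367,0.034,0,-0.184,-0.367,0.068,0], jaw=255)

```text
time: 9.35
tool_pos: [0.5669, 0.0708, 0.176]
tcp_rot: [-0.28, 3.128, -0.0]
wrist_force: [-1.0, 0.6, -0.1]
width: 0.001
grip_force: 0.0
```

Call:
play_rows(steps=[0,0,0,0,0.015,0,0,0])

```text
time: 9.6
tool_pos: [0.5521, 0.0697, 0.1775]
tcp_rot: [-0.284, 3.127, -0.0]
wrist_force: [0.4, -0.0, 0.3]
width: 0.003
grip_force: 0.0
```

Run:
```python
from h import *
s=where("use");p=s["tool_pos"]-H["use"];print("x",p@ex)
```

```text
9.6 [0.5521 0.0697 0.1775] F ex,ey,ez [np.float64(0.4), np.float64(-0.1), np.float64(0.3)] T [0.05 0.04 0.02] r 0.1087 th 0.888 y -0.007
x 0.03874154442600312
```

Call:
play_rows(steps=[0,0.007,0,0,0.006,0.007,0,0,0.012,0.007,0,0,0.018,0.007,0,0,0.024,0.007,0,0,0.029,0.007,0,0,0.034,0.007,0,0,0.039,0.007,0,0,0.043,0.007,0,0,0.047,0.007,0,0])

```text
time: 10.85
tool_pos: [0.5071, 0.0689, 0.1796]
tcp_rot: [-0.284, 3.12, 0.0]
wrist_force: [4.2, 1.4, 4.6]
width: -0.001
grip_force: 4.3
```

Run:
```python
from h import *
s=where("use");p=s["tool_pos"]-H["use"];print("x",p@ex)
```

```text
10.85 [0.5071 0.0689 0.1796] F ex,ey,ez [np.float64(4.4), np.float64(0.6), np.float64(4.6)] T [ 0.15 -0.66 -0.02] r 0.1037 th 0.47 y 0.0003
x -0.0055923707320370275
```

Call:
play_rows(steps=[-0.006,0,0,0,-0.006,0,0.006,0,-0.006,0,0.01,0,-0.003,0,0.01,0,0,0,0.01,0,0.003,0,0.01,0,0.003,0,0.01,0])

```text
time: 11.72
tool_pos: [0.5091, 0.0691, 0.1786]
tcp_rot: [-0.283, 3.108, 0.001]
wrist_force: [-3.8, 2.2, 41.1]
width: 0.001
grip_force: 20.7
```

Run:
```python
from h import *
s=where("use");p=s["tool_pos"]-H["use"];print("x",p@ex)
from workcell import bot
cv2.imwrite("pics/push.png",cv2.resize(bot.read_camera("top")["pixels"][160:260,230:350],(720,600),interpolation=cv2.INTER_CUBIC))
```

```text
11.725 [0.5091 0.0691 0.1786] F ex,ey,ez [np.float64(-3.4), np.float64(2.8), np.float64(41.1)] T [ 0.24  0.74 -0.  ] r 0.1026 th 0.488 y 0.0002
x -0.003670232793113389
```

View pics/push.png

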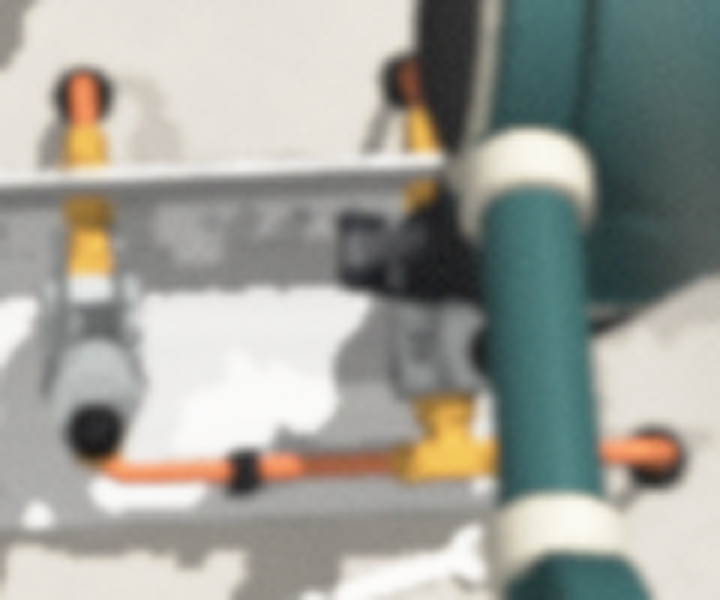

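The ball has come forward to about (311,218) in the full top picture, and the fingertips are standing on the sleeve's top edge. I'll raise and back off.

Call:
play_rows(steps=[0,0,-0.015,0,-0.01,0,-0.025,0,-0.015,0,-0.025,0,-0.015,0,-0.025,0])

```text
time: 12.28
tool_pos: [0.5149, 0.0705, 0.1899]
tcp_rot: [0.284, -3.126, 0.0]
wrist_force: [0.5, 0.1, 0.2]
width: 0.004
grip_force: 0.0
```

Run:
```python
from h import *
from workcell import bot
s=where("use");p=s["tool_pos"]-H["use"];print("x",p@ex)
c=bot.read_camera("top");a,st=dark(c,(311,218));print(a,st)
for z in(.165,.170,.175):
    d=plane(c,(310.8,218.3),z)-H["use"];print(z,d@ex,d@ey,np.arcsin(d@ex/.098)+.5236, .078+np.sqrt(.098**2-(d@ex)**2))
```

```text
12.275 [0.5149 0.0705 0.1899] F ex,ey,ez [np.float64(0.5), np.float64(0.0), np.float64(0.2)] T [0.01 0.05 0.04] r 0.1139 th 0.544 y 0.0004
x 0.002331856640370997
[311.34285714 219.37142857] [309 215   5   9  35]
0.165 -0.028085149007515908 0.0034641381591897225 0.23294151410745073 0.17188942648256847
0.17 -0.028797482659395992 0.004291929176472481 0.22534586993632794 0.17167339532909964
0.175 -0.029509816311276027 0.0051197201937552015 0.21773244729183283 0.17145143520179212
```

Call:
play_rows(steps=[0.004,0,0.003,0,0.008,0,0.005,0,0.01,0,0.005,0,0.012,0,0.005,0,0.014,0,0.0055,0,0.0155,0,0.0055,0,0.017,0,0.006,0,0.0185,0,0.006,0,0.02,0,0.006,0,0.02,0,0.006,0])

```text
time: 13.58
tool_pos: [0.4957, 0.0669, 0.1854]
tcp_rot: [0.284, -3.128, 0.0]
wrist_force: [4.1, 0.0, -0.1]
width: 0.002
grip_force: 1.5
```

Run:
```python
from h import *
from workcell import bot
s=where("use");p=s["tool_pos"]-H["use"];print("x",p@ex)
c=bot.read_camera("top");a,st=dark(c,(311.3,225));print(a,st)
d=plane(c,a,.168)-H["use"];print(d@ex,d@ey,np.arcsin(d@ex/.098)+.5236)
```

```text
13.575 [0.4957 0.0669 0.1854] F ex,ey,ez [np.float64(4.0), np.float64(-0.7), np.float64(-0.1)] T [ 0.08 -0.6   0.05] r 0.1107 th 0.368 y 0.0004
x -0.01719203578232591
[303.75577558 210.28382838] [289 195  25  33 303]
-0.011018812799549648 0.01723002327076528 0.41092487134498834
```

Call:
play_rows(steps=[0.001,0,0.0003,0,0.002,0,0.0006,0,0.003,0,0.0009,0,0.004,0,0.0012,0,0.005,0,0.0015,0,0.006,0,0.0018,0,0.0065,0,0.002,0,0.007,0,0.002,0,0.0075,0,0.002,0,0.008,0,0.002,0])

```text
time: 14.88
tool_pos: [0.488, 0.0655, 0.1833]
tcp_rot: [0.284, -3.129, -0.0]
wrist_force: [3.5, 0.5, -1.3]
width: -0.004
grip_force: 1.5
```

Call:
play_rows(steps=[0.0005,0,0,0,0.001,0,0.0003,0,0.0015,0,0.0005,0,0.002,0,0.0007,0])

```text
time: 15.38
tool_pos: [0.4859, 0.0651, 0.1826]
tcp_rot: [0.284, -3.128, -0.0]
wrist_force: [1.9, 0.6, 0.7]
width: 0.002
grip_force: 0.8
```

Call:
play_rows(steps=[0.0005,0,0,0,0.001,0,0.0002,0,0.0015,0,0.0003,0,0.002,0,0.0004,0,0.002,0,0.0004,0])

```text
time: 16.0
tool_pos: [0.484, 0.0647, 0.1823]
tcp_rot: [0.284, -3.129, 0.0]
wrist_force: [0.9, 0.0, -0.1]
width: -0.0
grip_force: 0.6
```

Call:
play_rows(steps=[0.0005,0,0,0,0.001,0,0.0002,0,0.0015,0,0.0003,0,0.002,0,0.0004,0])

```text
time: 16.5
tool_pos: [0.4825, 0.0645, 0.182]
tcp_rot: [-0.284, 3.128, 0.0]
wrist_force: [2.6, 1.1, 0.8]
width: 0.003
grip_force: 1.2
```

Call:
play_rows(steps=[-0.005,0,-0.02,0,-0.005,0,-0.06,0,0.03,0.055,-0.06,0,0.045,0.11,-0.06,0,0.06,0.165,-0.06,0,0.08,0.22,-0.06,0,0.1,0.27,-0.06,0,0.1,0.33,-0.06,0], jaw=0)

```text
time: 17.5
tool_pos: [0.3221, 0.3713, 0.2417]
tcp_rot: [0.285, -3.128, 0.003]
wrist_force: [1.4, -0.6, 0.6]
width: 0.997
grip_force: 0.0
```

```bash
cat >> h.py <<'E'
def knobs():
    from workcell import bot
    S=bot.read_camera("scene");T=bot.read_camera("top")
    for n in("use","res"):
        best=None
        P=lambda c,X:cv2.projectPoints(X.reshape(1,3),cv2.Rodrigues(c["R"])[0],c["t"],c["mtx"],c["dist"])[0].ravel()
        for th in np.linspace(-.2,1.25,30):
            X=tgt(n,th,.098)+[0,0,.002]
            a,sa=dark(S,P(S,X));b,sb=dark(T,P(T,X))
            e=np.hypot(*(a-P(S,X)))+np.hypot(*(b-P(T,X)))
            if max(sa[4],sb[4])<120 and (best is None or e<best[0]): best=(e,a,b,sa[4],sb[4])
        if best is None: print(n,"none");continue
        X,g=tri(S,best[1],T,best[2]);d=X-H[n]
        print(n,best,X.round(4),"gap",round(g,4),"th",(np.arctan2(d@ex,d[2])+np.pi/6).round(3),"r",np.hypot(d@ex,d[2]).round(4),"y",(d@ey).round(4))
    return S,T
E
python3 - <<'E'
from h import *
s=where("use");S,T=knobs()
im=[cv2.resize(c["pixels"][150:290,210:350],(400,400),interpolation=cv2.INTER_CUBIC) for c in(T,S)]
cv2.imwrite("pics/p2.png",np.hstack(im))
np.savez("scene2.npz",**S);np.savez("top2.npz",**T)
E
```

```text
17.5 [0.3221 0.3713 0.2417] F ex,ey,ez [np.float64(1.2), np.float64(-0.8), np.float64(0.6)] T [-0.03 -0.04  0.01] r 0.2125 th -0.153 y 0.3311
use (np.float64(2.588593720178773), array([317.64516129, 231.01612903]), array([312.42592593, 229.31481481]), np.int32(62), np.int32(54)) [0.4633 0.0606 0.1583] gap 0.0017 th -0.035 r 0.0947 y 0.0001
res (np.float64(0.9638243091657575), array([242.45454545, 214.        ]), array([245.19298246, 231.63157895]), np.int32(55), np.int32(57)) [0.4396 0.1988 0.1613] gap 0.0018 th -0.004 r 0.0964 y 0.0002
```

View pics/p2.png

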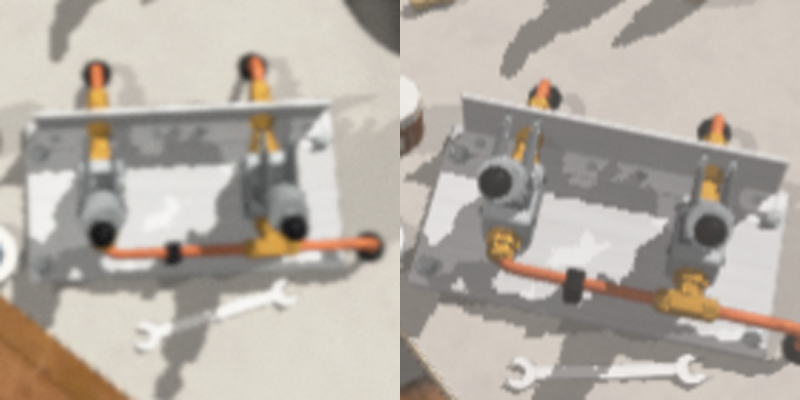

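Run:
```python
from h import *
from workcell import bot
s=bot.read_state();print(rel(H["use"]-.085*ex+.0*ey+[0,0,.089],s),Rn.from_rotvec(s["tcp_rot"]).as_matrix().round(4))
```

```text
[-0.0456265  -0.33499059  0.07419905] [[-0.9826 -0.1855 -0.0015]
 [-0.1855  0.9826  0.0011]
 [ 0.0012  0.0013 -1.    ]]
```

Call:
play_rows(steps=[-0.008,-0.056,0,0,-0.016,-0.112,0,0,-0.024,-0.168,0,0,-0.032,-0.224,0,0,-0.04,-0.28,0,0,-0.046,-0.33,0,0,-0.046,-0.335,0.03,0,-0.046,-0.335,0.06,0,-0.046,-0.335,0.074,0,-0.046,-0.335,0.074,0], jaw=255)

```text
time: 18.85
tool_pos: [0.4286, 0.0495, 0.1668]
tcp_rot: [0.284, -3.125, 0.0]
wrist_force: [0.0, 0.1, 0.3]
width: 0.001
grip_force: 0.0
```

Run:
```python
from h import *
s=where("use");p=s["tool_pos"]-H["use"];print("x",p@ex)
```

```text
18.85 [0.4286 0.0495 0.1668] F ex,ey,ez [np.float64(0.0), np.float64(0.1), np.float64(0.3)] T [ 0.01 -0.02  0.02] r 0.1253 th -0.236 y -0.0046
x -0.0863058805566705
```

Now push backwards (tool −x): quickly to near contact, then slowly.

Call:
play_rows(steps=[-0.004,0.0045,0,0,-0.008,0.0045,0,0,-0.01,0.0045,0,0,-0.011,0.0045,0,0,-0.012,0.0045,0,0,-0.0125,0.0045,0,0,-0.013,0.0045,0,0,-0.0135,0.0045,0,0,-0.014,0.0045,0,0])

```text
time: 19.98
tool_pos: [0.4421, 0.0566, 0.1677]
tcp_rot: [0.284, -3.127, 0.0]
wrist_force: [-4.9, -0.8, 2.6]
width: -0.005
grip_force: 2.1
```

Call:
play_rows(steps=[-0.0005,0,0,0,-0.001,0,0,0,-0.0015,0,0,0,-0.002,0,0,0])

```text
time: 20.48
tool_pos: [0.4432, 0.0569, 0.1677]
tcp_rot: [0.284, -3.125, 0.0]
wrist_force: [-6.6, -1.4, 5.8]
width: 0.006
grip_force: 3.5
```

Call:
play_rows(steps=[-0.0005,0,0,0,-0.001,0,0,0,-0.0015,0,0,0,-0.002,0,0,0,-0.002,0,0,0])

```text
time: 21.1
tool_pos: [0.4454, 0.0573, 0.1677]
tcp_rot: [0.284, -3.125, 0.0]
wrist_force: [-6.1, -0.5, 3.5]
width: -0.0
grip_force: 3.3
```

Call:
play_rows(steps=[-0.0005,0,0,0,-0.001,0,0,0,-0.0015,0,0,0,-0.002,0,0,0,-0.002,0,0,0])

```text
time: 21.72
tool_pos: [0.4465, 0.0575, 0.1675]
tcp_rot: [0.284, -3.123, 0.0]
wrist_force: [-8.9, -1.2, 6.9]
width: -0.001
grip_force: 4.6
```

Call:
play_rows(steps=[-0.0008,0,0,0,-0.0016,0,0,0,-0.0024,0,0,0,-0.003,0,0,0,-0.003,0,0,0])

```text
time: 22.35
tool_pos: [0.447, 0.0577, 0.1673]
tcp_rot: [0.284, -3.117, 0.001]
wrist_force: [-16.3, -2.9, 13.0]
width: 0.0
grip_force: 8.6
```

Dead stop at 16 N, so the sleeve seems to have locked. I'll back off and check from the side.

Call:
play_rows(steps=[0.015,0,0,0,0.025,0,-0.03,0,0.025,0,-0.075,0,0.03,0.055,-0.075,0,0.035,0.11,-0.075,0,0.045,0.17,-0.075,0,0.055,0.22,-0.075,0,0.065,0.28,-0.075,0,0.065,0.33,-0.075,0,0.065,0.33,-0.075,0], jaw=0)

```text
time: 23.6
tool_pos: [0.3276, 0.3743, 0.2431]
tcp_rot: [-0.291, 3.127, 0.003]
wrist_force: [-0.0, 0.3, 0.6]
width: 1.002
grip_force: 0.0
```

Run:
```python
from h import *
s=where("res");S,T=knobs()
im=[cv2.resize(c["pixels"][150:290,210:350],(400,400),interpolation=cv2.INTER_CUBIC) for c in(T,S)]
cv2.imwrite("pics/p3.png",np.hstack(im))
```

```text
23.6 [0.3276 0.3743 0.2431] F ex,ey,ez [np.float64(0.0), np.float64(0.3), np.float64(0.6)] T [-0.02 -0.03 -0.06] r 0.2099 th -0.126 y 0.1931
use (np.float64(2.730760927706327), array([318.13559322, 228.25423729]), array([312.27272727, 227.2       ]), np.int32(59), np.int32(55)) [0.4673 0.0617 0.1614] gap 0.002 th 0.019 r 0.0952 y 0.0004
res (np.float64(0.8699847725410322), array([242.4137931 , 214.03448276]), array([245.25862069, 231.65517241]), np.int32(58), np.int32(58)) [0.4396 0.1987 0.1613] gap 0.0016 th -0.005 r 0.0965 y 0.0002
```

View pics/p3.png

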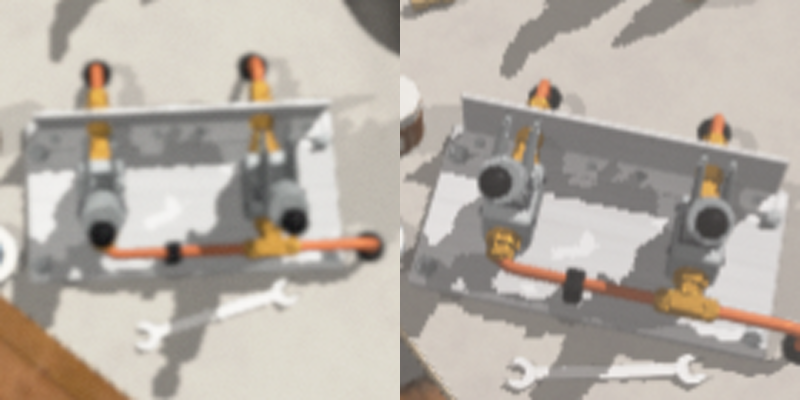

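All pictures are used, so the rest is numeric. In the last one the in-use knob sits at (312,227) in top, its sleeve clearly apart from the ball as on the locked reserve lever. That reads as shut and locked. Next, the reserve lever.

Run:
```python
from h import *
s=where("res");X=tgt("res",0,.064);X[2]=.243
y=Rn.from_rotvec(s["tcp_rot"]).as_matrix()[:,1]
print(rel(X,s),"turn",-(np.arctan2(ey[1],ey[0])-np.arctan2(y[1],y[0])))
```

```text
23.7 [0.3282 0.3713 0.2427] F ex,ey,ez [np.float64(0.2), np.float64(-0.4), np.float64(-0.3)] T [0.04 0.05 0.08] r 0.2095 th -0.127 y 0.1901
[-0.09474657 -0.19018333 -0.00025071] turn 0.0012163546896148958
```

Call:
play_rows(steps=[-0.024,-0.048,0,0,-0.048,-0.096,0,0,-0.072,-0.143,0,0,-0.095,-0.19,0,0,-0.095,-0.19,0,0,-0.095,-0.19,0,0])

```text
time: 24.45
tool_pos: [0.4558, 0.2004, 0.2428]
tcp_rot: [0.28, -3.129, -0.001]
wrist_force: [-0.7, 0.2, -0.1]
width: 1.003
grip_force: 0.0
```

Run:
```python
from h import *
s=where("res");print(rel(tgt("res",0,.064),s))
```

```text
24.45 [0.4558 0.2004 0.2428] F ex,ey,ez [np.float64(-0.7), np.float64(0.3), np.float64(-0.1)] T [-0.03  0.02 -0.01] r 0.1699 th 0.332 y -0.0011
[-0.00032586  0.00108507  0.11138184]
```

Call:
play_rows(steps=[0,0.001,0.05,0,0,0.001,0.09,0,0,0.001,0.111,0,0,0.001,0.111,0])

```text
time: 24.95
tool_pos: [0.4532, 0.2026, 0.1298]
tcp_rot: [0.286, -3.124, 0.002]
wrist_force: [0.2, 0.0, -0.1]
width: 0.997
grip_force: 0.0
```

Call:
play_rows(steps=[0,0,0,0,0,0,0,0,0,0,0,0,0,0,0,0,0,0,0,0,0,0,0,0], jaw=255, grip_force=90)

```text
time: 25.7
tool_pos: [0.4565, 0.2023, 0.1334]
tcp_rot: [-0.284, 3.127, -0.0]
wrist_force: [-2.4, -1.4, 5.5]
width: 0.35
grip_force: 88.5
```

Call:
play_rows(steps=[0.0015,0,-0.0025,0,0.003,0,-0.005,0,0.0045,0,-0.0078,0,0.006,0,-0.0105,0,0.006,0,-0.0105,0,0.006,0,-0.0105,0])

```text
time: 26.45
tool_pos: [0.4513, 0.2014, 0.1423]
tcp_rot: [-0.284, 3.125, 0.0]
wrist_force: [6.7, 0.7, -7.1]
width: 0.347
grip_force: 89.4
```

Run:
```python
from h import *
s=where("res");print(s["width"],s["grip_force"])
```

```text
26.45 [0.4513 0.2014 0.1423] F ex,ey,ez [np.float64(6.7), np.float64(-0.5), np.float64(-7.1)] T [ 0.01 -1.05  0.09] r 0.0758 th 0.02 y 0.0007
0.3471563101392532 89.42412257194519
```

Call:
play_rows(steps=[0.0005,0,-0.001,0,0.0,0,-0.0012,0,-0.0018,0,-0.002,0,-0.0036,0,-0.0031,0,-0.0057,0,-0.0041,0,-0.0078,0,-0.005,0,-0.0121,0,-0.0066,0,-0.0165,0,-0.0079,0,-0.021,0,-0.009,0,-0.021,0,-0.009,0])

```text
time: 27.7
tool_pos: [0.4746, 0.2056, 0.1525]
tcp_rot: [-0.29, 3.119, -0.001]
wrist_force: [6.0, 1.3, -16.2]
width: 0.345
grip_force: 92.6
```

Run:
```python
from h import *
s=where("res");print(s["width"],s["grip_force"])
knobs()
```

```text
27.7 [0.4746 0.2056 0.1525] F ex,ey,ez [np.float64(6.1), np.float64(0.2), np.float64(-16.2)] T [-0.26 -1.6   1.61] r 0.0776 th 0.357 y 0.0006
0.3446580534158767 92.58532047271729
use (np.float64(1.5884425673098574), array([317.65517241, 229.20689655]), array([312.34042553, 227.27659574]), np.int32(29), np.int32(47)) [0.4675 0.0614 0.1572] gap 0.0008 th -0.001 r 0.0915 y 0.0001
res (np.float64(78.99518755067812), array([317.65517241, 229.20689655]), array([246.17647059, 223.62745098]), np.int32(29), np.int32(51)) [0.4512 0.1295 0.1932] gap 0.1387 th 0.117 r 0.1254 y -0.07
```

Call:
play_rows(steps=[0,0,0,0,0,0,0,0,0,0,0,0,0,0,-0.035,0,0,0,-0.07,0,0.025,0,-0.07,0,0.055,0,-0.07,0], jaw=0)

```text
time: 28.68
tool_pos: [0.417, 0.1955, 0.223]
tcp_rot: [-0.283, 3.126, 0.002]
wrist_force: [-0.3, -0.4, 0.8]
width: 0.997
grip_force: 0.0
```

Call:
play_rows(steps=[0,0,0,0,0,0,0,0,0,0,0,0,0,0,0,0], jaw=255, grip_force=40)

```text
time: 29.18
tool_pos: [0.4171, 0.1953, 0.2214]
tcp_rot: [0.284, -3.129, -0.0]
wrist_force: [-0.3, -0.5, -0.6]
width: 0.143
grip_force: 0.0
```

Run:
```python
from h import *
s=where("res");p=s["tool_pos"]-H["res"];print("x",p@ex,p@ey,s["width"])
S,T=knobs()
b,_=dark(T,(246,223));d=plane(T,b,.171)-H["res"];print(b,d@ex,np.arcsin(d@ex/.098)+.5236)
```

```text
29.175 [0.4171 0.1953 0.2214] F ex,ey,ez [np.float64(-0.4), np.float64(-0.5), np.float64(-0.6)] T [ 0.05  0.01 -0.02] r 0.1619 th 0.068 y 0.0009
x -0.07130563959995763 0.0009012824080288657 0.14334275050039888
use (np.float64(143.39527153362906), array([252.93670886, 100.44303797]), array([312.4375, 227.125 ]), np.int32(79), np.int32(48)) [0.3955 0.1373 0.552 ] gap 0.0462 th 0.309 r 0.4851 y 0.0878
res none
[252.36866359 237.68202765] -0.06300136188614941 -0.17464061586328994
```

Call:
play_rows(steps=[0,0,0.02,0,0,0,0.038,0,-0.006,0,0.038,0,-0.013,0,0.038,0,-0.019,0,0.038,0,-0.025,0,0.038,0,-0.031,0,0.038,0,-0.037,0,0.038,0,-0.043,0,0.038,0,-0.049,0,0.038,0])

```text
time: 30.52
tool_pos: [0.4639, 0.2039, 0.1837]
tcp_rot: [0.284, -3.126, 0.001]
wrist_force: [-5.1, -1.2, 4.2]
width: -0.005
grip_force: 2.5
```

Run:
```python
from h import *
s=where("res");p=s["tool_pos"]-H["res"];print("x",p@ex,p@ey,s["width"])
```

```text
30.525 [0.4639 0.2039 0.1837] F ex,ey,ez [np.float64(-5.2), np.float64(-0.3), np.float64(4.2)] T [-0.23  0.83  0.02] r 0.1102 th 0.307 y 0.0009
x -0.023718054688230968 0.0008688636203179963 -0.005026159813426787
```

Call:
play_rows(steps=[-0.005,0,0,0,-0.01,0,0,0,-0.015,0,0,0,-0.02,0,0,0,-0.025,0,0,0,-0.029,0,0,0,-0.033,0,0,0,-0.036,0,0,0,-0.038,0,0,0,-0.04,0,0,0])

```text
time: 31.78
tool_pos: [0.5032, 0.211, 0.1823]
tcp_rot: [0.284, -3.126, 0.001]
wrist_force: [-5.1, -1.5, -3.2]
width: 0.001
grip_force: 2.4
```

Run:
```python
from h import *
from workcell import bot
s=where("res");p=s["tool_pos"]-H["res"];print("x",p@ex,p@ey,s["width"])
T=bot.read_camera("top");m=(T["pixels"].max(2)<70).astype(np.uint8)[165:240,225:275]
n,l,st,ce=cv2.connectedComponentsWithStats(m);print([(st[i].tolist(),(ce[i]+[225,165]).round(1).tolist()) for i in range(1,n) if st[i,4]>10])
```

```text
31.775 [0.5032 0.211  0.1823] F ex,ey,ez [np.float64(-5.3), np.float64(-0.5), np.float64(-3.2)] T [-0.11  0.82 -0.02] r 0.1075 th 0.675 y 0.0008
x 0.016172389953491986 0.0007524794519723666 0.00129033228238767
[([0, 0, 50, 34, 1123], [246.0, 180.2]), ([0, 26, 50, 16, 251], [251.3, 199.4])]
```

Call:
play_rows(steps=[-0.0015,0,0.0005,0,-0.003,0,0.001,0,-0.0042,0,0.0015,0,-0.005,0,0.002,0,-0.0055,0,0.002,0,-0.006,0,0.002,0,-0.0065,0,0.002,0,-0.007,0,0.002,0,-0.0075,0,0.002,0,-0.008,0,0.002,0])

```text
time: 33.08
tool_pos: [0.512, 0.2127, 0.1814]
tcp_rot: [-0.284, 3.129, 0.0]
wrist_force: [-4.3, -0.8, -0.5]
width: -0.002
grip_force: 1.6
```

Call:
play_rows(steps=[-0.0004,0,0,0,-0.0008,0,0,0,-0.0012,0,0,0,-0.0016,0,0,0])

```text
time: 33.58
tool_pos: [0.5136, 0.213, 0.1814]
tcp_rot: [-0.284, 3.128, 0.0]
wrist_force: [-1.5, -0.6, 0.6]
width: -0.004
grip_force: 0.6
```

Call:
play_rows(steps=[-0.0004,0,0,0,-0.0008,0,0,0,-0.0012,0,0,0,-0.0016,0,0,0])

```text
time: 34.08
tool_pos: [0.5155, 0.2134, 0.1817]
tcp_rot: [-0.284, 3.128, 0.0]
wrist_force: [-1.7, -0.6, -0.1]
width: 0.001
grip_force: 0.8
```

Call:
play_rows(steps=[-0.0005,0,0,0,-0.001,0,0,0,-0.0015,0,0,0,-0.002,0,0,0,-0.002,0,0,0])

```text
time: 34.7
tool_pos: [0.517, 0.2136, 0.1812]
tcp_rot: [0.284, -3.128, 0.0]
wrist_force: [-2.1, -0.0, 0.5]
width: -0.002
grip_force: 0.7
```

Call:
play_rows(steps=[-0.0005,0,0,0,-0.001,0,0,0,-0.0015,0,0,0,-0.002,0,0,0,-0.002,0,0,0])

```text
time: 35.33
tool_pos: [0.519, 0.214, 0.1814]
tcp_rot: [0.284, -3.129, 0.0]
wrist_force: [-2.2, -0.8, -0.2]
width: 0.004
grip_force: 0.9
```

Call:
play_rows(steps=[0.004,0,-0.01,0,0.004,0,-0.045,0,-0.03,0,-0.045,0,-0.064,0,-0.045,0,-0.064,0,-0.045,0,-0.064,0,-0.015,0,-0.064,0,0.014,0,-0.064,0,0.014,0])

```text
time: 36.33
tool_pos: [0.5795, 0.2248, 0.165]
tcp_rot: [0.284, -3.123, 0.002]
wrist_force: [-0.1, 0.7, 0.2]
width: 0.003
grip_force: 0.0
```

Run:
```python
from h import *
from workcell import bot
s=where("res");p=s["tool_pos"]-H["res"];print("x",p@ex,p@ey,s["width"])
S,T=knobs()
```

```text
36.325 [0.5795 0.2248 0.165 ] F ex,ey,ez [np.float64(0.0), np.float64(0.7), np.float64(0.2)] T [-0.02  0.    0.03] r 0.1292 th 1.335 y 0.0006
x 0.0937062085778923 0.0005612321162431766 0.002737845886453768
use none
res none
```

Call:
play_rows(steps=[0.005,0,0,0,0.01,0,0,0,0.014,0,0,0,0.0165,0,0,0,0.018,0,0,0,0.019,0,0,0,0.0195,0,0,0,0.02,0,0,0,0.0205,0,0,0,0.021,0,0,0])

```text
time: 37.67
tool_pos: [0.5613, 0.2217, 0.1673]
tcp_rot: [0.284, -3.129, 0.0]
wrist_force: [-0.2, 0.5, 0.3]
width: 0.002
grip_force: 0.0
```

Call:
play_rows(steps=[0.0005,0,0,0,0.001,0,0,0,0.0015,0,0,0,0.002,0,0,0,0.0025,0,0,0,0.0025,0,0,0])

```text
time: 38.42
tool_pos: [0.5595, 0.2214, 0.1678]
tcp_rot: [-0.284, 3.127, 0.0]
wrist_force: [3.2, 0.6, -0.5]
width: 0.001
grip_force: 1.6
```

Call:
play_rows(steps=[0.0005,0,0,0,0.001,0,0,0,0.0015,0,0,0,0.002,0,0,0,0.0025,0,0,0,0.0025,0,0,0])

```text
time: 39.17
tool_pos: [0.5579, 0.2211, 0.1687]
tcp_rot: [-0.284, 3.125, 0.001]
wrist_force: [6.8, 1.3, 4.2]
width: -0.002
grip_force: 2.8
```

Call:
play_rows(steps=[0.0005,0,0,0,0.001,0,0,0,0.0015,0,0,0,0.002,0,0,0,0.0025,0,0,0,0.0025,0,0,0])

```text
time: 39.92
tool_pos: [0.5563, 0.2209, 0.1696]
tcp_rot: [-0.284, 3.123, 0.001]
wrist_force: [7.1, 0.4, 4.3]
width: -0.0
grip_force: 3.3
```

Call:
play_rows(steps=[0.0005,0,0,0,0.001,0,0,0,0.0015,0,0,0,0.002,0,0,0,0.0025,0,0,0,0.0025,0,0,0])

```text
time: 40.67
tool_pos: [0.5553, 0.2207, 0.1701]
tcp_rot: [-0.283, 3.119, 0.002]
wrist_force: [10.5, 2.1, 3.5]
width: -0.0
grip_force: 5.1
```

Call:
play_rows(steps=[0.0008,0,0,0,0.0016,0,0,0,0.0024,0,0,0,0.003,0,0,0,0.003,0,0,0])

```text
time: 41.3
tool_pos: [0.5546, 0.2206, 0.1707]
tcp_rot: [-0.283, 3.114, 0.003]
wrist_force: [15.6, 1.0, 1.6]
width: 0.001
grip_force: 7.8
```

Call:
play_rows(steps=[-0.015,0,0,0,-0.02,0,-0.035,0,-0.02,0,-0.08,0,0.02,0.045,-0.08,0,0.065,0.08,-0.08,0,0.11,0.11,-0.08,0,0.16,0.14,-0.08,0,0.2,0.16,-0.08,0,0.235,0.18,-0.08,0,0.235,0.18,-0.08,0])

```text
time: 42.55
tool_pos: [0.2816, 0.3535, 0.2461]
tcp_rot: [0.29, -3.124, 0.004]
wrist_force: [0.8, 0.6, -0.7]
width: 0.001
grip_force: 0.0
```

Run:
```python
from h import *
s=where("res");S,T=knobs()
np.savez("scene4.npz",**S);np.savez("top4.npz",**T)
```

```text
42.55 [0.2816 0.3535 0.2461] F ex,ey,ez [np.float64(0.9), np.float64(0.4), np.float64(-0.7)] T [ 0.02 -0.07 -0.02] r 0.2448 th -0.279 y 0.181
use (np.float64(2.758427513244193), array([318.18032787, 228.18032787]), array([312.27272727, 227.2       ]), np.int32(61), np.int32(55)) [0.4673 0.0617 0.1617] gap 0.0021 th 0.02 r 0.0956 y 0.0004
res (np.float64(1.2227184264453475), array([254.        , 171.22916667]), array([243.19607843, 186.94117647]), np.int32(48), np.int32(51)) [0.5334 0.2159 0.1611] gap 0.0019 th 1.037 r 0.0954 y 0.0001
```

Run:
```python
from h import *
P=lambda c,X:cv2.projectPoints(X.reshape(-1,1,3),cv2.Rodrigues(c["R"])[0],c["t"],c["mtx"],c["dist"])[0].reshape(-1,2)
r=np.arange(.046,.112,.003); print("r mm",(r*1e3).astype(int).tolist())
def prof(lab,f,n,th,off):
    for cam in("scene","top"):
        c=np.load(cam+f+".npz");g=cv2.GaussianBlur(cv2.cvtColor(c["pixels"],cv2.COLOR_BGR2GRAY),(0,0),.6)
        a=th-np.pi/6; s=np.sign(th-.5)
        u=np.sin(a)*ex+np.cos(a)*ez; v=np.cos(a)*ex-np.sin(a)*ez
        X=H[n]+r[:,None]*u+off*v
        p=P(c,X).astype(np.float32);print(lab,cam,cv2.remap(g,p[:,0].reshape(1,-1),p[:,1].reshape(1,-1),cv2.INTER_LINEAR)[0].tolist())
for off in(0,.012):
    print(off)
    prof("res front locked","0","res",-.003,off)
    prof("use front UP","2","use",-.035,off)
    prof("use front now","4","use",.02,off)
for off in(0,-.012):
    print(off)
    prof("use back locked","0","use",1.047,off)
    prof("res back now","4","res",1.037,off)
```

```text
r mm [46, 49, 52, 55, 58, 61, 64, 67, 70, 73, 76, 79, 82, 85, 88, 91, 94, 97, 100, 103, 106, 109]
0
res front locked scene [63, 63, 63, 63, 63, 63, 63, 64, 64, 63, 63, 63, 62, 62, 63, 63, 63, 63, 62, 62, 61, 61]
res front locked top [175, 173, 172, 171, 168, 164, 154, 142, 121, 97, 76, 58, 49, 44, 42, 41, 40, 38, 36, 33, 30, 29]
use front UP scene [63, 63, 63, 63, 63, 63, 63, 63, 63, 63, 63, 63, 63, 63, 63, 63, 63, 63, 63, 62, 62, 62]
use front UP top [149, 146, 143, 143, 143, 143, 142, 136, 124, 105, 81, 59, 46, 38, 38, 38, 38, 35, 32, 30, 32, 39]
use front now scene [63, 63, 63, 63, 63, 63, 63, 63, 62, 62, 62, 62, 62, 62, 62, 62, 62, 62, 62, 62, 62, 62]
use front now top [174, 171, 168, 163, 157, 148, 134, 118, 97, 77, 61, 48, 42, 38, 38, 37, 36, 36, 33, 31, 31, 37]
0.012
res front locked scene [168, 167, 166, 164, 162, 159, 156, 152, 149, 145, 142, 137, 133, 129, 125, 124, 121, 119, 117, 115, 112, 111]
res front locked top [160, 169, 177, 179, 181, 181, 180, 179, 178, 176, 174, 173, 172, 171, 167, 162, 149, 133, 109, 85, 64, 52]
use front UP scene [158, 157, 156, 155, 153, 152, 15
[... 746 characters left out ...]
3, 127, 137, 161, 176, 153, 127, 124, 120, 97, 71, 63, 64, 65, 67, 68, 70, 84]
res back now top [124, 126, 138, 158, 178, 188, 182, 163, 140, 121, 104, 82, 55, 35, 27, 28, 32, 38, 42, 46, 57, 83]
-0.012
use back locked scene [117, 120, 122, 123, 122, 122, 122, 122, 124, 140, 166, 166, 135, 124, 122, 112, 80, 64, 63, 64, 66, 68]
use back locked top [107, 114, 121, 124, 124, 122, 125, 137, 158, 181, 194, 194, 185, 169, 150, 128, 106, 81, 58, 44, 40, 42]
res back now scene [108, 115, 123, 124, 123, 124, 123, 125, 132, 155, 173, 155, 131, 126, 126, 112, 81, 65, 63, 64, 66, 67]
res back now top [113, 124, 127, 126, 124, 124, 130, 144, 165, 184, 190, 175, 151, 130, 112, 93, 68, 44, 30, 27, 30, 36]
```

The brightness profiles along both levers match the locked references: the bright sleeve rim is at the same place on the back lever, and the front lever differs from its sleeve-up profile. The arm is clear, so I'm handing in.

```bash
python3 -c "
from workcell import bot
print(bot.finish_job())"
```

```text
the job is handed in; nothing more can be done
None
```

I changed the manifold over and handed the job in at about 43 s; the hand-in returned no verdict. The in-use lever was shut first and the reserve lever opened after it. Both measured within about 0.02 rad of their notches and stopped hard when pushed, and their sleeves look fully down. The risk is one downward press of 41 N at the wrist, through the fingertips on the in-use sleeve.

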